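# Hook up the guard of the UV box and bring out the tube rack

## Task

The UV box has finished its cycle. Lift its amber drop guard by the black grip of the stay bar and hook the bar's slot into the notch of the red catch so that the guard stays up by itself; do not let the guard drop. Then draw the tray right out by its knob, and lift the white tube rack off and set it down gently and upright in the middle of the blue mat, leaving the guard up, the tray out and the other things on the bench where they are.

Things in the scene. Friction and masses are not known exactly. Their poses are not given: they have to be found in the camera images.
- uv_box: White UV box with amber windows and an amber drop guard in front, 270 mm wide, 265 deep. Origin on the bench under the middle of the guard's plane; x points into the box, y along its width, z up. Its front (-x) faces sideways to the robot, roughly world -y, within 0.2 rad. The guard's two channels stand 113 mm either side of the middle, 295 mm high; the roof and lamp housing behind reach 245 mm.
- grip (a point): Centre of the black grip on top of the stay bar: 26 mm wide (y), 16 thick (x), 56 tall (z, along the bar); pinch it across its 26 mm from above. The bar is a flat steel bar 5 mm thick, 32 wide, hinged at its foot to the guard's lower rail, 178 mm below the grip's centre; it tips fore and aft only. Axes as the box's, tipped with the bar.
- slot_top (a point): Middle of the top edge of the slot in the stay bar, 58 mm above the bar's hinge and 120 mm below the grip's centre. The slot is a window 18 mm wide that reaches 44 mm down from here. This edge must come to rest on the floor of the notch. Axes as the grip's.
- notch (a point): Middle of the floor of the notch in the red catch, 197 mm above the bench; axes as the box's. The catch is an upright plate 8 mm thick (y) that stands out from the cross-bar and goes through the bar's slot. The notch runs from x -6.5 to +3.5 mm; in front of it stands a tooth 12 mm high, its front at x -13.5 mm. When hooked, the bar is upright, its grip's centre 120 mm straight above here.
- guard (a joint): Height of the guard above shut, m: 0 shut, 0.095 hooked, 0.118 upper stop. It slides straight up with the bar's hinge. To hook it, lift until the slot's top edge is above the tooth (0.107 or more), tip the bar back upright, then lower. Guard and bar weigh 0.5 to 0.75 kg; only the bar in the notch holds it up, else it falls.
- stay_bar (a joint): Tip of the stay bar, rad: 0 upright, 0.36 leaning forward, out from the box, against its stop, where it falls of itself. It must lean at least about 0.29 while the top of the slot goes up past the tooth, so lift straight up first. Hooked, it rests within 0.06 of upright.
- tray (a joint): How far the steel tray is drawn out, m: 0 home, 0.20 right out at its stop. It slides level along the box's -x under the guard, stays where it is left, and takes about 2 to 5 N to move. With the guard shut the rack cannot pass.
- tray_knob (a point): Middle of the tray's upright black pull knob: 24 mm wide (y), 18 deep (x), its top 18 mm above this point, the tray's tongue 24 mm below it. It is 85 mm in front of the guard's plane when home, and moves with the tray; with the guard hooked up, come to it with the gripper leaning back from the box by about 30 degrees. Axes as the box's.
- rack_centre (a point): Centre of the white tube rack with coloured caps (3 rows of 6), half-way up: 104 mm long (x), 52 wide (y), 54 tall, about 0.22 kg; its foot is 27 mm below this point. It stands on the tray (floor 20 mm above the bench) behind the guard, long side roughly along the tray's travel. Take it across its 52 mm.
- mat_centre (a point): Middle of the upper face of the blue silicone mat, 170 mm (x) by 220 mm (y), 4 mm thick, fixed to the bench.
- marker: White marker pen with a red cap, 85 mm long, lying across the mat at its -y end, 88 mm from the middle; leave it there. Origin under its middle.
- green_box: Green pipette-tip box, 126 x 89 x 64 mm; leave it alone. Origin under its middle.
- clear_box: Pale clear pipette-tip box, 126 x 89 x 64 mm; leave it alone. Origin under its middle.
- reagent_bottle: Amber reagent bottle, 68 mm across, 125 mm tall; leave it alone. Origin under its middle.
- beaker: Empty clear beaker, 70 mm across, 85 mm tall; leave it alone. Origin under its middle.

How it is judged (in metres and radians):
On the way, in this order (a step that is already met when the one before it is completed fails the run):
1. the guard is up, its bar upright in the notch, and let go (value of joint guard between 0.088 and 0.102 m and value of joint stay_bar below 0.15 rad and distance between the grasp point and grip above 0.05 m), for 0.3 s.
2. the tray is right out, the guard still up (value of joint tray above 0.185 m and value of joint guard above 0.088 m), for 0.2 s.
At the end, for the whole second after the job is handed in: The guard hangs by its bar in the notch (guard joint 0.088 to 0.102 m, bar within 0.15 rad of upright), the tray is out (at least 0.16 m), and the rack stands upright (within 0.1 rad) and still on the mat, its centre within 30 mm of the mat's middle (value of joint guard between 0.088 and 0.102 m and value of joint stay_bar below 0.15 rad and value of joint tray above 0.16 m and horizontal distance between rack_centre and mat_centre below 0.03 m and z of rack_centre in the frame of mat_centre between 0.023 and 0.031 m and angle between rack_centre's own z axis and vertical below 0.1 rad and linear speed of rack below 0.02 m/s); the robot touches nothing.
It fails at once if the guard drops (falls faster than 0.45 m/s) (velocity of joint guard below -0.45 m/s).
It fails at once if the rack is tipped by more than 0.5 rad (angle between rack_centre's own z axis and vertical above 0.5 rad).
It fails at once if the rack is dropped (moves faster than 0.6 m/s out of the fingers) (linear speed of rack above 0.6 m/s and contact force between the fingers and rack below 0.1 N).
It fails at once if another thing on the bench is moved more than 30 mm (distance of any of marker, green_box, clear_box, reagent_bottle, beaker from where it was at the start of the episode above 0.03 m).
It also fails if it takes over 66 s, if anything falls off the work surface, if the arm or the gripper's body presses on something with over 40 N, if the wrist force passes 120 N, or if a joint passes its speed limit or range.

## Robot

A 6-joint arm with a two-finger parallel gripper is mounted at the origin on the work surface. World frame = base frame: x ahead of the robot, y to its left, z up, the work surface at z = 0. Lengths are in m, angles in degrees, forces in N, time in s.
With the tool pointing down it reaches from about 0.325 to 0.9 m from the base axis. Payload 3.5 kg.
Tool frame: the origin (TCP) lies on the centre line of the jaws, within the pads' length; the fingertips stand 25 mm ahead of it and the grasp point (between the pads) lies 6 mm ahead of it; z points along the fingers, y is the direction in which the jaws open and shut (so a half turn about z gives the same grasp; the last joint's range is limited). The gripper opens to 85 mm and grips with 20 to 120 N. Pads are 22 mm wide; open, the fingers measure 114 mm over their backs; the gripper's body (76 mm by 85 mm) begins 54 mm behind the grasp point. The pads swing forward as they close: fully open they stand 13 mm farther back than shut.
Start: joints at [-82.987, 15.837, -1.513, 72.651, 0, 84.076], TCP at [0.14, -0.609, 0.256] pointing down, gripper open.
Joint ranges: [-178.77, 178.77], [-48.84, 107.48], [-61.69, 71.31], [-111.58, 123.2], [-90, 87.43], [-180, 180]. Speed limits (degrees/s): [147.25, 147.25, 180, 180, 180, 180].

## Interface

Orientations are given as a 3x3 rotation matrix whose columns are the frame's x, y, z axes.
In Python, from bench import manip, solver, sense, eyes gives the robot as it stands. Calls block until the motion is done:
- manip.move_to(position, orientation): joint-space move of the TCP to a pose.
- manip.servo_line(position, attitude=None, velocity=0.15, max_force=None): straight line of the TCP; attitude=None keeps the orientation; velocity is the mean speed in m/s. With max_force (N) it stops when the force on the tool has changed by that much, and returns True; else False.
- manip.goto_joints(angles): joint-space move.
- manip.ungrasp() and manip.close_gripper(squeeze=None): open the fingers fully, or close them until they stop; squeeze is the grip in N (None keeps the last).
- manip.pause(seconds).
- solver.solve_ik(position, orientation): joint angles nearest the present ones, or None.
- sense(): the state.
- eyes.grab_frame(name): name is "scene" or "top"; returns the picture (420x560x3 uint8, red, green, blue); there is no depth.
- eyes.camera_info(name): a dict with "camera_matrix" (3x3 intrinsics, pixels), "k1" (the pictures are not rectified: a ray, as slopes to the right and down, at radius r is drawn at 1 + k1 r^2 times it, then the intrinsics apply), "origin" and "attitude" of the camera in the world. Camera axes: x right, y down, z forward; pixel columns grow to the right and rows downward; lengths in m; the calibration is good to about 2 mm. A picture is of the moment at which its call begins. camera_info takes no time and is no camera call.
A pose or a line that the arm cannot do raises manip.MotionError and nothing moves.
- manip.close_job(): hands the job in, once; it reports no verdict.
Trained networks look in the newest picture that a camera, given by its name, has taken for a name from the list of things; names that differ only in an ending like _2 or _b are one class to them, and where a whole thing is asked for, a point or a joint stands for the part that bears it (a point fixed in the world has none). Each returns a list of dicts, best first, with "p" (0 to 1); they miss things now and then, are a little off and sometimes report something else, mostly with a low value. They report only what shows in the picture. A call takes as long as a camera call.
- eyes.trace(camera, query): "mask" (420x560 bool, what is visible of it) and "rect" ([left, top, width, height] in pixels, round what is visible of it).
- eyes.pinpoint(camera, query): "centre" ([column, row] in pixels: a listed point, or the origin of a listed thing).
The state is a dict: "t": time; "joint_pos": joint angles; "joint_vel": joint speeds; "joint_torque": joint torques, N m; "eef_pos": TCP position; "tool_rot": TCP orientation; "contact_force": force on the tool from outside, world axes, zero at the start; "ft_torque": the same for the moment, N m; "width": finger opening in m.
Only numpy, scipy, OpenCV 4.12 (cv2) and the standard library are available. Lean on these libraries where they do the work, as an engineer would, in place of code of your own. Each camera call takes 0.05 s, during which the arm holds its last target. There are 200 camera calls.

## Working session

There is one attempt and no reset: what is moved stays moved. The work goes in short steps, each a Python script; the robot and the scene stay as the last script left them, time stands still between calls to the robot, and variables do not carry over. Pictures are saved under pics/ and viewed, about 8 in all and at most 12, crops included, and the job is handed in when it is done.

```bash
ls; mkdir -p pics
cat > h.py <<'E'
import numpy as np, cv2
from bench import manip, solver, sense, eyes
def ray(cam,px):
    c=eyes.camera_info(cam);K=np.array(c["camera_matrix"]);k=c["k1"]
    d=np.array([(px[0]-K[0,2])/K[0,0],(px[1]-K[1,2])/K[1,1]])
    u=d.copy()
    for _ in range(20): u=d/(1+k*(u@u))
    v=np.array(c["attitude"])@np.array([u[0],u[1],1]); return np.array(c["origin"],float),v/np.linalg.norm(v)
def onz(cam,px,z):
    o,v=ray(cam,px); return o+v*(z-o[2])/v[2]
def proj(cam,P):
    c=eyes.camera_info(cam);K=np.array(c["camera_matrix"])
    q=np.array(c["attitude"]).T@(np.array(P)-c["origin"]);u=q[:2]/q[2];u=u*(1+c["k1"]*(u@u))
    return np.array([K[0,0]*u[0]+K[0,2],K[1,1]*u[1]+K[1,2]])
def tri(a,b):
    o1,v1=ray("scene",a);o2,v2=ray("top",b)
    s=np.linalg.lstsq(np.stack([v1,-v2],1),o2-o1,rcond=None)[0]
    p,q=o1+s[0]*v1,o2+s[1]*v2
    return (p+q)/2,np.linalg.norm(p-q)
def shot(cam,name):
    im=eyes.grab_frame(cam);cv2.imwrite(f"pics/{name}.png",im[...,::-1]);return im
def pp(cam,q):
    r=eyes.pinpoint(cam,q);return (r[0]["centre"],r[0]["p"]) if r else (None,0)
E
python3 - <<'E'
from h import *
np.set_printoptions(precision=4,suppress=True)
a=shot("scene","s0");b=shot("top","t0")
for c in("scene","top"):
    i=eyes.camera_info(c);print(c,i["origin"],np.array(i["attitude"])[:,2],i["camera_matrix"][0][0])
for q in["uv_box","grip","slot_top","notch","tray_knob","rack_centre","mat_centre","marker","green_box","clear_box","reagent_bottle","beaker"]:
    s,ps=pp("scene",q);t,pt=pp("top",q)
    print(q,s,round(ps,2),t,round(pt,2),tri(s,t) if s is not None and t is not None else "")
cv2.imwrite("pics/both0.png",np.vstack([a,b])[...,::-1][:, :] if 0 else cv2.resize(np.hstack([a,b]),(800,300))[...,::-1])
E
```

```text
pics
scene [ 0.9892 -0.9255  0.9567] [-0.366   0.6758 -0.6399] 503.42377164917696
top [ 0.3621 -0.0726  1.041 ] [ 0.1884 -0.0127 -0.982 ] 398.96049302427235
uv_box [343.3, 187.3] 0.83 [171.3, 207.3] 0.57 (array([0.5611, 0.2221, 0.0118]), np.float64(0.022748565102788644))
grip [337.6, 148.7] 0.79 [183.4, 177.7] 0.8 (array([0.5794, 0.1357, 0.2121]), np.float64(0.0017226968635494098))
slot_top [338.1, 176.8] 0.63 [178.6, 191.6] 0.52 (array([0.5735, 0.1747, 0.0924]), np.float64(0.004003586931095254))
notch [346.5, 142.0] 0.78 [157.6, 185.3] 0.63 (array([0.5738, 0.2012, 0.1915]), np.float64(0.013364816604504465))
tray_knob [333.1, 199.0] 0.89 [203.7, 195.8] 0.88 (array([0.5761, 0.1254, 0.0449]), np.float64(0.00589508794593724))
rack_centre None 0 [139.1, 211.1] 0.56 
mat_centre [215.2, 316.9] 0.64 [390.3, 233.9] 0.56 (array([ 0.4772, -0.3546,  0.0015]), np.float64(0.016011054403429082))
marker [187.7, 339.2] 0.72 [264.9, 127.0] 0.71 (array([ 0.6028, -0.2506,  0.1116]), np.float64(0.48480793005369666))
green_box [311.3, 351.3] 0.82 [375.4, 143.1] 0.72 (array([ 0.7243, -0.335 ,  0.0004]), np.float64(0.004962233684950127))
clear_box [169.4, 274.3] 0.97 [367.6, 304.1] 0.88 (array([ 0.2952, -0.2878, -0.004 ]), np.float64(0.008082688450800663))
reagent_bottle [333.8, 303.3] 0.67 [321.8, 144.9] 0.75 (array([ 0.7182, -0.1882,  0.0022]), np.float64(0.0009415688604513887))
beaker [372.6, 264.9] 0.98 [265.8, 130.3] 0.91 (array([ 0.76  , -0.0358,  0.011 ]), np.float64(0.0001669872778209011))
```

View pics/s0.png

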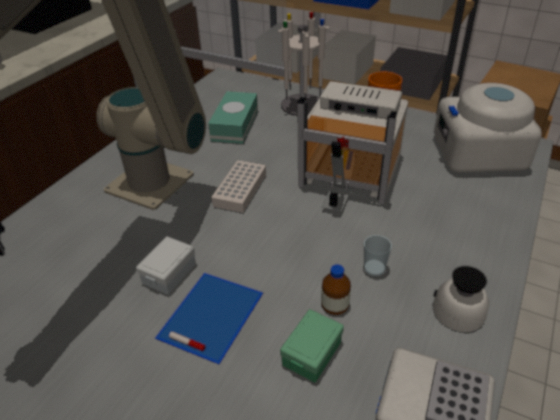

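View pics/t0.png

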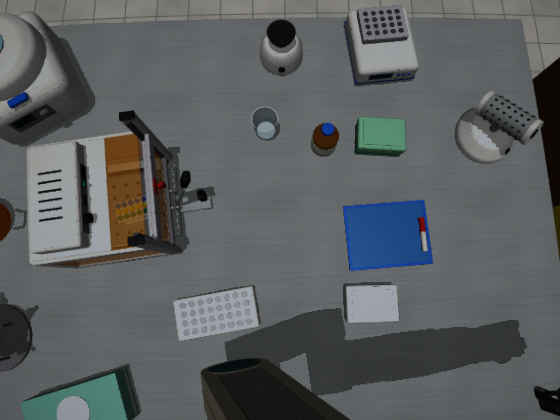

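Run:
```python
from h import *
np.set_printoptions(precision=4,suppress=True)
a=cv2.imread("pics/s0.png");b=cv2.imread("pics/t0.png")
A=cv2.resize(a[75:225,290:420],None,fx=4,fy=4,interpolation=2)[:, :400] if 0 else cv2.resize(a[75:225,290:420],(520,600),interpolation=2)
B=cv2.resize(b[100:270,100:220],(424,600),interpolation=2)
cv2.imwrite("pics/c0.png",cv2.resize(np.hstack([A,B]),(800,508)))
# mat by colour
m=cv2.inRange(cv2.cvtColor(b,cv2.COLOR_BGR2HSV),(105,150,60),(125,255,255))
n,l,st,ce=cv2.connectedComponentsWithStats(m);i=1+np.argmax(st[1:,4]);
pts=np.argwhere(l==i)[:,::-1].astype(np.float32);r=cv2.minAreaRect(pts);print(r)
c=[onz("top",p,.004) for p in cv2.boxPoints(r)];print(np.array(c),np.mean(c,0))
```

```text
((387.4183349609375, 234.56858825683594), (64.68144226074219, 84.20296478271484), 84.98689270019531)
[[ 0.5474 -0.2365  0.004 ]
 [ 0.5629 -0.4639  0.004 ]
 [ 0.3915 -0.4644  0.004 ]
 [ 0.3786 -0.2433  0.004 ]] [ 0.4701 -0.352   0.004 ]
```

View pics/c0.png

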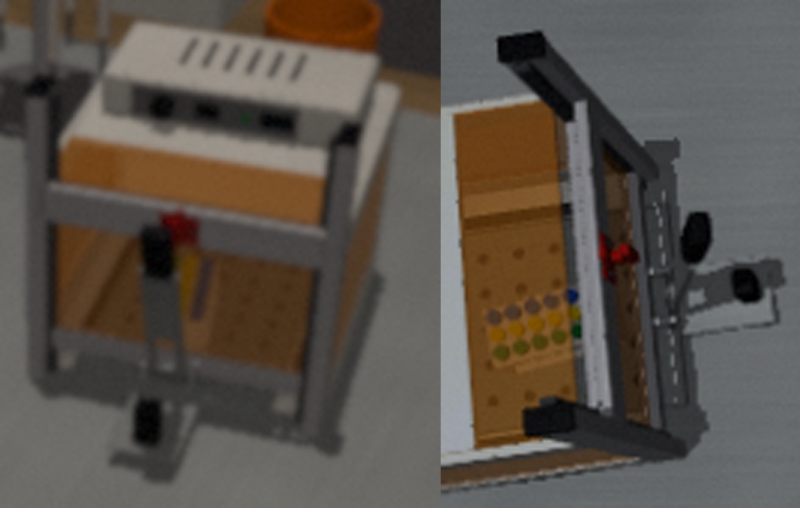

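Run:
```python
from h import *
from scipy.optimize import least_squares
np.set_printoptions(precision=4,suppress=True)
obs=[("c1","top",(127.2,115.1)),("c2","top",(136.2,239.2)),("c2","scene",(301.8,101)),("c1","scene",(391.8,114.9)),
("g","top",(183.4,177.7)),("g","scene",(337.6,148.7)),("n","top",(157.6,185.3)),("n","scene",(346.5,142)),("s","scene",(338.1,176.8)),("s","top",(178.6,191.6)),
("k","scene",(333.1,199)),("k","top",(203.7,195.8))]
def pts(v):
    x,y,a,nx,ny,ky,kz=v
    L=.36
    b=dict(c1=(0,-.113,.295),c2=(0,.113,.295),g=(nx-.178*np.sin(L),ny,.044+.178*np.cos(L)),n=(nx,ny,.197),s=(nx-.058*np.sin(L),ny,.044+.058*np.cos(L)),k=(-.085,ky,kz))
    R=np.array([[np.cos(a),-np.sin(a),0],[np.sin(a),np.cos(a),0],[0,0,1]])
    return {k:R@np.array(p)+[x,y,0] for k,p in b.items()}
f=lambda v:np.concatenate([proj(c,pts(v)[k])-np.array(p) for k,c,p in obs])
r=least_squares(f,[.57,.2,np.pi/2,-.02,0,0,.044],loss="soft_l1")
print(r.x,np.degrees(r.x[2]));print(f(r.x).reshape(-1,2).round(1))
for k,p in pts(r.x).items():print(k,p)
```

```text
[ 0.571   0.2162  1.7043 -0.0199  0.0029  0.0071  0.0405] 97.6519671949302
[[  0.5   3. ]
 [  0.4 -10.3]
 [  5.6   0.1]
 [ -2.4  -1.2]
 [  0.8  -0. ]
 [ -0.7   0.9]
 [ -0.3  -1.8]
 [ -3.9  -0.1]
 [  0.9  -2.1]
 [ -0.6   0.2]
 [ -0.5   0.3]
 [ -2.5  -0.3]]
c1 [0.683  0.2312 0.295 ]
c2 [0.459  0.2011 0.295 ]
g [0.5791 0.134  0.2106]
n [0.5707 0.1961 0.197 ]
s [0.5735 0.1759 0.0983]
k [0.5753 0.131  0.0405]
```

Run:
```python
from h import *
from scipy.optimize import least_squares
np.set_printoptions(precision=4,suppress=True)
print(tri((391.8,114.9),(127.2,115.1)),tri((301.8,101),(136.2,239.2)))
obs=[("c1","top",(127.2,115.1)),("c2","top",(136.2,239.2)),("c2","scene",(301.8,101)),("c1","scene",(391.8,114.9)),
("g","top",(183.4,177.7)),("g","scene",(337.6,148.7)),("n","top",(157.6,185.3)),("n","scene",(346.5,142)),("s","scene",(338.1,176.8)),("s","top",(178.6,191.6)),
("k","scene",(333.1,199)),("k","top",(203.7,195.8))]
def pts(v):
    x,y,a,nx,ny,ky,kz,w=v
    L=.36
    b=dict(c1=(0,-w,.295),c2=(0,w,.295),g=(nx-.178*np.sin(L),ny,.044+.178*np.cos(L)),n=(nx,ny,.197),s=(nx-.058*np.sin(L),ny,.044+.058*np.cos(L)),k=(-.085,ky,kz))
    R=np.array([[np.cos(a),-np.sin(a),0],[np.sin(a),np.cos(a),0],[0,0,1]])
    return {k:R@np.array(p)+[x,y,0] for k,p in b.items()}
f=lambda v:np.concatenate([proj(c,pts(v)[k])-np.array(p) for k,c,p in obs])
r=least_squares(f,[.57,.2,np.pi/2,-.02,0,0,.044,.12],loss="soft_l1")
print(r.x,np.degrees(r.x[2]));print(f(r.x).reshape(-1,2).round(1))
for k,p in pts(r.x).items():print(k,p)
```

```text
(array([0.6898, 0.2332, 0.2925]), np.float64(0.0014847610861494743)) (array([0.4405, 0.2032, 0.2898]), np.float64(0.0010434315103997308))Traceback (most recent call last):
  File "<stdin>", line 15, in <module>
    return func(*args, **kwargs)
    result = trf(vector_fun.fun, vector_fun.jac, x0, f0, J0, lb, ub, ftol, xtol,
                 gtol, max_nfev, x_scale, loss_function, tr_solver,
                 tr_options.copy(), verbose, callback=callback_wrapped)
    return trf_no_bounds(
        fun, jac, x0, f0, J0, ftol, xtol, gtol, max_nfev, x_scale,
        loss_function, tr_solver, tr_options, verbose, callback=callback)
    J = jac(x)
    self._update_jac()
    ~~~~~~~~~~~~~~~~^^
    self.J = self.jac_wrapped(xp_copy(self.x), f0=self.f)
             ~~~~~~~~~~~~~~~~^^^^^^^^^^^^^^^^^^^^^^^^^^^^
    J, dct = approx_derivative(
             ~~~~~~~~~~~~~~~~~^
        self.fun,
        ^^^^^^^^^
    ...<2 lines>...
        **self.finite_diff_options,
        ^^^^^^^^^^^^^^^^^^^^^^^^^^^
    )
    ^
    J, _nfev = _dense_difference(fun_wrapped, x0, f0, h,
               ~~~~~~~~~~~~~~~~~^^^^^^^^^^^^^^^^^^^^^^^^
                             use_one_sided, method,
                             ^^^^^^^^^^^^^^^^^^^^^^
                             mf)
                             ^^^
    df = [f_eval - f0 for f_eval in f_evals]
                                    ^^^^^^^
    f = np.atleast_1d(self.fun(x, *self.args, **self.kwargs))
                      ~~~~~~~~^^^^^^^^^^^^^^^^^^^^^^^^^^^^^^
    return np.atleast_1d(self.fun(x))
                         ~~~~~~~~^^^
    return self.f(x, *self.args, **self.kwargs)
           ~~~~~~^^^^^^^^^^^^^^^^^^^^^^^^^^^^^^
  File "<stdin>", line 14, in <lambda>
  File "h.py", line 12, in proj
    c=eyes.camera_info(cam);K=np.array(c["camera_matrix"])
ValueError: time passes only in moves, steps and waits
```

```bash
cat >> h.py <<'E'
A=np.radians(97.2)
BX=np.array([np.cos(A),np.sin(A),0]);BY=np.array([-np.sin(A),np.cos(A),0]);Z=np.array([0,0,1.])
G0=np.array([.579,.1342,.2110]); L0=.36
HB=G0-.178*(np.cos(L0)*Z-np.sin(L0)*BX)   # hinge, guard shut
def att(L,s=1):
    z=-(np.cos(L)*Z-np.sin(L)*BX); y=s*BY; return np.stack([np.cross(y,z),y,z],1)
def gpose(lift,L,s=1,back=0,ax=.004):
    """TCP for grasp point ax beyond grip centre, bar at lean L, withdrawn by back"""
    R=att(L,s);return HB+lift*Z-R[:,2]*(.178+ax+.006+back),R
E
python3 - <<'E'
from h import *
np.set_printoptions(precision=3,suppress=True)
print(HB)
for s in(1,-1):
    for a in[(0,.36,s,.09),(0,.36,s),(.112,.36,s),(.112,0,s),(.094,0,s,.09)]:
        print(s,solver.solve_ik(*gpose(*a)))
    # knob and rack
    R=att(np.radians(30),s)
    for d in(0,.2): print("knob",solver.solve_ik(np.array([.576,.129,.045])-d*BX-.006*R[:,2],R))
    R0=att(0,s);print("rack",solver.solve_ik(np.array([.58,.05,.06]),R0),solver.solve_ik(np.array([.47,-.352,.05]),R0))
print(sense()["t"])
E
```

```text
[0.571 0.196 0.044]
1 [  -5.623   12.871   -1.606   80.299   20.09  -103.669]
1 [  -2.605   15.058   -9.122   69.487   20.312 -100.462]
1 [  -2.605   11.81     0.402   82.259   20.312 -100.462]
1 [ 12.847  11.915   3.992  82.077   0.    -84.353]
1 [ 12.847  11.644  12.087  90.443   0.    -84.353]
knob [  -6.826   26.834  -18.257   52.875   29.019 -106.09 ]
knob [ -23.988   32.943   -8.125   65.577   25.324 -124.952]
rack [ -1.434  21.402 -19.757  48.841   0.    -98.634] [ -43.137   22.535  -19.53    47.936    0.    -140.337]
-1 [-5.623 12.871 -1.606 80.299 20.09  76.331]
-1 [-2.605 15.058 -9.122 69.487 20.312 79.538]
-1 [-2.605 11.81   0.402 82.259 20.312 79.538]
-1 [12.847 11.915  3.992 82.077  0.    95.647]
-1 [12.847 11.644 12.087 90.443  0.    95.647]
knob [ -6.826  26.834 -18.257  52.875  29.019  73.91 ]
knob [-23.988  32.943  -8.125  65.577  25.324  55.048]
rack [ -1.434  21.402 -19.757  48.841   0.     81.366] [-43.137  22.535 -19.53   47.936   0.     39.663]
1.3
```

Run:
```python
from h import *
np.set_printoptions(precision=3,suppress=True)
manip.move_to(*gpose(0,.36,-1,.09))
a=shot("scene","s1");b=shot("top","t1")
s=pp("scene","grip");t=pp("top","grip");print(s,t, tri(s[0],t[0]) if s[0] is not None and t[0] is not None else "")
print(proj("scene",G0),proj("top",G0),sense()["t"],sense()["eef_pos"])
cv2.imwrite("pics/c1.png",np.hstack([cv2.resize(a[75:225,280:410],(400,462)),cv2.resize(b[110:260,120:250],(400,462))])[...,::-1])
```

```text
([335.2, 148.2], 0.56) (None, 0) 
[336.926 149.425] [183.994 177.652] 4.45 [0.584 0.099 0.305]
```

View pics/c1.png

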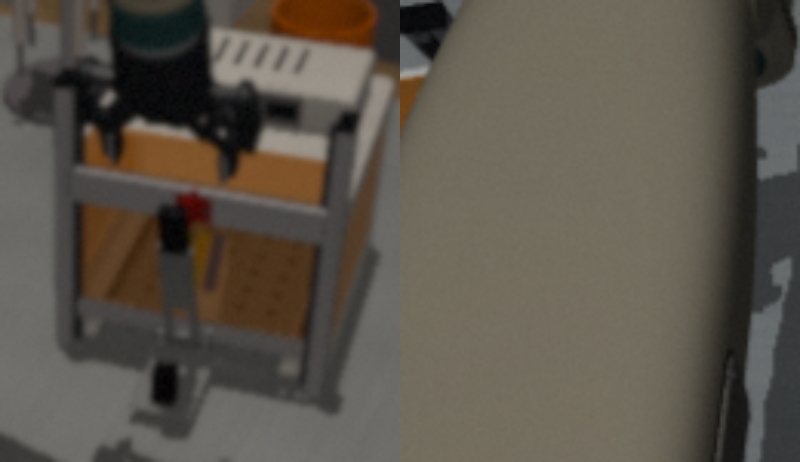

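The scene view shows the fingers straddling the grip, with tips at crop (112,155) and (228,170) and the grip at (174,228). They are aligned, so I'll grasp and lift.

Run:
```python
from h import *
np.set_printoptions(precision=3,suppress=True)
def st(n):
    s=sense();print(n,round(s["t"],2),s["eef_pos"],s["contact_force"],"w",round(s["width"],4))
p,R=gpose(0,.36,-1)
print("hit",manip.servo_line(p,R,.12,max_force=12));st("down")
manip.close_gripper(60);st("grip")
if .018<sense()["width"]<.034:
    manip.servo_line(gpose(.03,.36,-1)[0],R,.06);st("l30")
    manip.servo_line(gpose(.112,.36,-1)[0],R,.08);st("l112")
shot("scene","s2")
for q in("grip","slot_top","notch"):
    print(q,pp("scene",q))
print(proj("scene",HB+.112*Z+.178*(np.cos(.36)*Z-np.sin(.36)*BX)))
cv2.imwrite("pics/c2.png",cv2.resize(cv2.imread("pics/s2.png")[65:215,270:420],(600,600)))
```

```text
hit False
down 5.35 [0.58  0.131 0.221] [-1.144  0.191  0.468] w 0.0854
grip 5.92 [0.577 0.13  0.221] [-9.848 -4.351  7.009] w 0.0257
l30 6.58 [0.577 0.13  0.249] [-8.115 -0.528 -4.83 ] w 0.0254
l112 7.75 [0.577 0.13  0.332] [-8.921 -0.045 -5.905] w 0.0256
grip ([337.3, 113.4], 0.8)
slot_top ([336.8, 144.4], 0.8)
notch ([338.6, 144.0], 0.63)
[338.941 112.264]
```

View pics/c2.png

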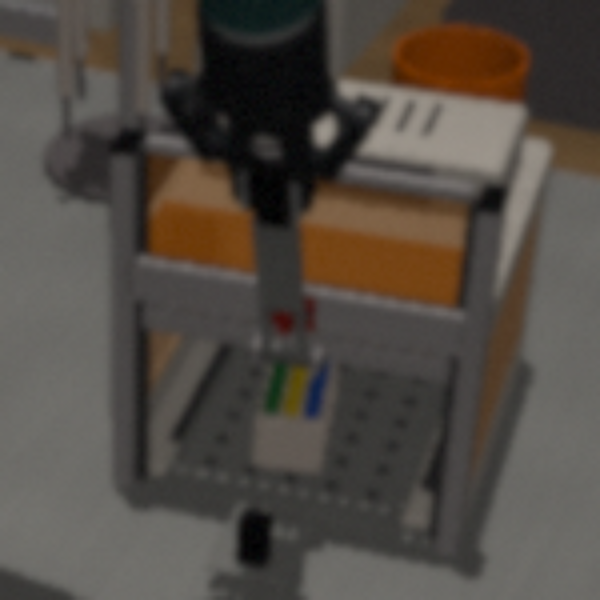

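```bash
sed -i 's/^G0=.*/G0=np.array([.576,.1342,.2110]); L0=.36/' h.py
python3 - <<'E'
from h import *
np.set_printoptions(precision=3,suppress=True)
def st(n):
    s=sense();print(n,round(s["t"],2),s["eef_pos"],s["contact_force"],s["ft_torque"],"w",round(s["width"],4))
manip.servo_line(*gpose(.113,.36,-1),.05);st("shift")
for L in(.27,.18,.09,0):
    h=manip.servo_line(*gpose(.113,L,-1),.06,max_force=15);st(L)
    if h: print("HIT");break
shot("scene","s3")
for q in("grip","slot_top","notch"): print(q,pp("scene",q))
cv2.imwrite("pics/c3.png",cv2.resize(cv2.imread("pics/s3.png")[55:205,270:420],(600,600)))
E
```

```text
shift 8.2 [0.576 0.131 0.333] [-1.304 -0.433 -5.285] [-0.961  0.395  0.064] w 0.0253
0.27 8.63 [0.574 0.147 0.339] [-1.748 -2.284 -4.239] [-0.934  0.532  0.021] w 0.0251
0.18 9.07 [0.572 0.163 0.342] [-2.113 -1.218 -5.648] [-0.759  0.632  0.068] w 0.0249
0.09 9.5 [0.57  0.179 0.344] [-2.797 -1.911 -5.756] [-0.616  0.708 -0.039] w 0.0255
0 9.93 [0.568 0.196 0.345] [-2.832 -1.731 -6.45 ] [-0.496  0.792 -0.086] w 0.0253
grip ([342.6, 97.3], 0.8)
slot_top ([341.7, 139.5], 0.72)
notch ([344.7, 142.1], 0.62)
```

View pics/c3.png

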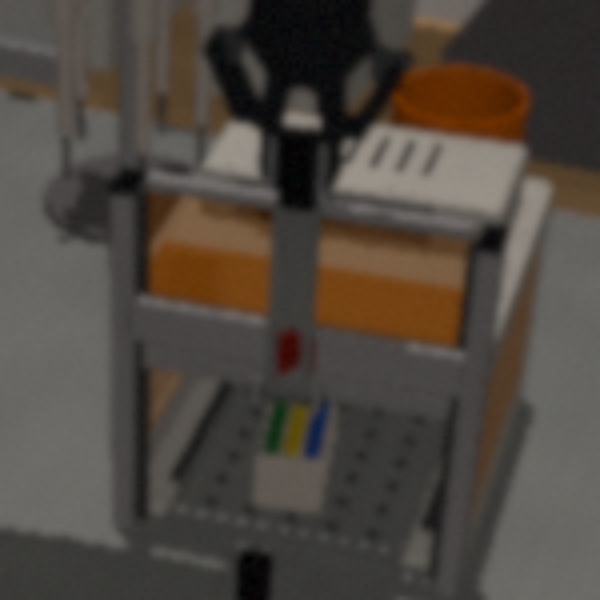

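The bar is upright, and the red catch tooth shows through the slot at crop (290,350). Lowering now.

Run:
```python
from h import *
np.set_printoptions(precision=3,suppress=True)
def st(n):
    s=sense();print(n,round(s["t"],2),s["eef_pos"],s["contact_force"],s["ft_torque"],"w",round(s["width"],4))
print(manip.servo_line(*gpose(.099,0,-1),.04,max_force=5));st("99")
print(manip.servo_line(*gpose(.086,0,-1),.02,max_force=5));st("low")
shot("scene","s4")
for q in("grip","slot_top","notch"): print(q,pp("scene",q))
print("exp slot_top at 95",proj("scene",HB+(.095+.058)*Z),"grip",proj("scene",HB+(.095+.178)*Z))
```

```text
False
99 10.63 [0.568 0.196 0.331] [-4.791 -1.524 -6.073] [-0.418  1.095 -0.053] w 0.0249
True
low 11.01 [0.568 0.196 0.328] [1.389 0.038 7.001] [-0.04  -0.049 -0.097] w 0.0257
grip ([344.0, 104.0], 0.62)
slot_top ([340.9, 147.8], 0.97)
notch ([343.4, 141.7], 0.92)
exp slot_top at 95 [341.82  141.452] grip [344.171 102.695]
```

It came down on a support at a guard height of about 0.096. That is the notch floor; the tooth top would have stopped it at 0.107. Releasing and checking.

Run:
```python
from h import *
np.set_printoptions(precision=3,suppress=True)
manip.ungrasp()
p,R=gpose(.094,0,-1); manip.servo_line(p+[0,0,.09],R,.15)
manip.pause(.3)
# clear view: out from the box
manip.move_to(np.array([.55,-.12,.33]),att(np.radians(30),-1))
a=shot("scene","s5");b=shot("top","t5")
for q in("grip","slot_top","notch","tray_knob","rack_centre","mat_centre"):
    s=pp("scene",q);t=pp("top",q);print(q,s,t,tri(s[0],t[0]) if s[0] is not None and t[0] is not None else "")
print(sense()["t"],sense()["contact_force"])
cv2.imwrite("pics/c5.png",np.hstack([cv2.resize(a[65:215,280:410],(400,462)),cv2.resize(b[100:250,90:220],(400,462))])[...,::-1])
```

```text
grip ([343.9, 102.5], 0.73) ([137.9, 167.6], 0.61) (array([0.57 , 0.194, 0.321]), np.float64(0.0037687276427557973))
slot_top ([339.3, 145.6], 0.86) ([158.5, 183.8], 0.91) (array([0.568, 0.193, 0.188]), np.float64(0.010365967905090475))
notch ([343.5, 140.4], 0.75) ([159.7, 187.8], 0.6) (array([0.567, 0.194, 0.199]), np.float64(0.014209030336115657))
tray_knob ([332.6, 194.8], 0.57) ([202.6, 195.7], 0.66) (array([0.574, 0.126, 0.059]), np.float64(0.0064123536649838666))
rack_centre ([340.3, 165.4], 0.7) (None, 0) 
mat_centre ([311.4, 349.8], 0.63) (None, 0) 
14.8333 [ 0.092 -0.077 -0.381]
```

View pics/c5.png

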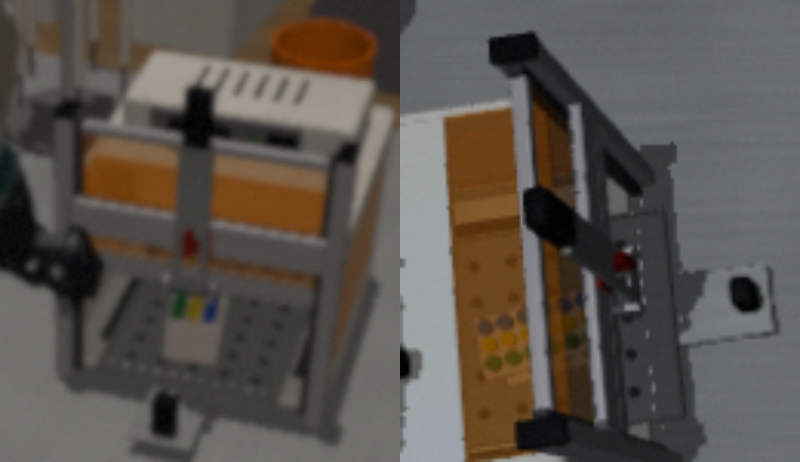

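The guard hangs with the bar upright: grip triangulated at (.570,.194,.321), catch through the slot, knob at top crop (745,294). Tray next.

Run:
```python
from h import *
np.set_printoptions(precision=3,suppress=True)
def st(n):
    s=sense();print(n,round(s["t"],2),s["eef_pos"],s["contact_force"],"w",round(s["width"],4))
R=att(np.radians(30),-1)
print("ray",onz("top",(202.4,195.6),.055),onz("scene",(332.6,197),.045))
K=np.array([.575,.129,.052]);p=K-.006*R[:,2]
manip.move_to(p-.10*R[:,2],R);st("pre")
print(manip.servo_line(p,R,.12,max_force=8));st("at")
manip.close_gripper(50);st("grip")
if .015<sense()["width"]<.032:
    print(manip.servo_line(p-.19*BX,R,.08,max_force=30));st("190")
    print(manip.servo_line(p-.205*BX,R,.04,max_force=15));st("205")
shot("scene","s6")
print(pp("scene","tray_knob"),pp("scene","rack_centre"))
```

```text
ray [0.572 0.125 0.055] [0.573 0.136 0.045]
pre 15.89 [0.583 0.076 0.145] [ 0.35  -0.321 -0.136] w 0.0856
False
at 16.88 [0.576 0.126 0.058] [ 0.889 -0.391 -0.032] w 0.0855
grip 17.46 [0.577 0.126 0.058] [3.985 0.769 0.691] w 0.0231
False
190 19.98 [ 0.601 -0.062  0.058] [ 6.582  2.63  -0.353] w 0.0233
True
205 20.25 [ 0.601 -0.066  0.058] [2.219 1.545 3.026] w 0.0236
([312.6, 238.1], 0.61) ([323.3, 203.8], 0.78)
```

Run:
```python
from h import *
np.set_printoptions(precision=3,suppress=True)
s=sense();print(s["eef_pos"],s["contact_force"])
R=att(np.radians(30),-1)
print(manip.servo_line(s["eef_pos"]-.012*BX,R,.04,max_force=20),sense()["eef_pos"],sense()["contact_force"])
manip.ungrasp()
p=np.array(sense()["eef_pos"]);manip.servo_line(p-.12*R[:,2],R,.15)
manip.move_to(np.array([.35,-.40,.35]),att(0,-1))
a=shot("scene","s7");b=shot("top","t7")
for q in("grip","tray_knob","rack_centre","mat_centre"):
    s=pp("scene",q);t=pp("top",q);print(q,s,t,tri(s[0],t[0]) if s[0] is not None and t[0] is not None else "")
for c in("scene","top"):
    r=eyes.trace(c,"rack_centre")
    if r:
        m=r[0]["mask"];print(c,r[0]["p"],r[0]["rect"],cv2.minAreaRect(np.argwhere(m)[:,::-1].astype(np.float32)))
print(sense()["t"])
cv2.imwrite("pics/c7.png",np.hstack([cv2.resize(a[75:275,270:420],(400,533)),cv2.resize(b[110:270,110:230],(400,533))])[...,::-1])
```

```text
[ 0.601 -0.066  0.058] [0.885 1.127 3.221]
True [ 0.601 -0.066  0.058] [1.088 1.533 3.155]
grip ([344.8, 103.6], 0.87) ([135.0, 171.1], 0.89) (array([0.568, 0.204, 0.311]), np.float64(0.0004127821560152081))
tray_knob ([345.5, 191.5], 0.52) ([281.1, 184.3], 0.62) (array([ 0.617, -0.047,  0.195]), np.float64(0.11605943761122442))
rack_centre ([326.9, 200.9], 0.58) ([213.5, 199.6], 0.63) (array([0.566, 0.1  , 0.052]), np.float64(0.00947125589160576))
mat_centre ([215.9, 313.2], 0.83) ([388.1, 233.5], 0.97) (array([ 0.477, -0.348,  0.008]), np.float64(0.01378406813066149))
scene 0.8 [312.8, 184.0, 27.3, 37.4] ((325.4239807128906, 203.66799926757812), (22.181795120239258, 36.76095962524414), 10.30484676361084)
top 0.68 [192.7, 184.8, 43.2, 31.0] ((212.5504608154297, 198.33486938476562), (23.945659637451172, 43.00640106201172), 73.3007583618164)
24.35
```

View pics/c7.png

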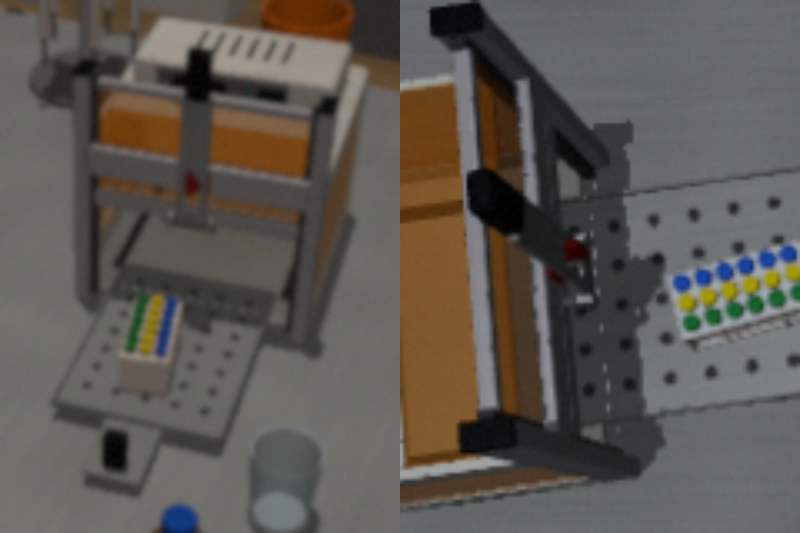

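Run:
```python
from h import *
np.set_printoptions(precision=4,suppress=True)
for cam,f,(x0,y0,x1,y1) in(("top","t7",(190,178,240,220)),("scene","s7",(305,180,345,225))):
    b=cv2.imread(f"pics/{f}.png");h=cv2.cvtColor(b,cv2.COLOR_BGR2HSV)
    m=np.zeros(h.shape[:2],bool);m[y0:y1,x0:x1]=(h[y0:y1,x0:x1,1]>110)&(h[y0:y1,x0:x1,2]>60)
    P=np.argwhere(m)[:,::-1].astype(np.float32);r=cv2.minAreaRect(P);print(cam,len(P),r)
    for z in(.074,.08):
        W=np.array([onz(cam,p,z)[:2] for p in cv2.boxPoints(r)],np.float32);q=cv2.minAreaRect(W);print(z,W.mean(0),q)
t=cv2.imread("pics/t7.png");cv2.imwrite("pics/c8.png",cv2.resize(t[170:230,185:265],(800,600),interpolation=2))
```

```text
top 331 ((211.4245147705078, 195.73583984375), (17.0327091217041, 37.774147033691406), 74.05460357666016)
0.074 [0.5673 0.0987] ((0.567186176776886, 0.0988464504480362), (0.04352746531367302, 0.09396789222955704), 15.287227630615234)
0.08 [0.566  0.0976] ((0.5659136176109314, 0.0977829247713089), (0.043257422745227814, 0.09338483214378357), 15.287219047546387)
scene 194 ((326.5533142089844, 195.9353790283203), (13.34166431427002, 22.7108097076416), 12.994616508483887)
0.074 [0.5689 0.1002] ((0.5682909488677979, 0.1003011018037796), (0.03880394250154495, 0.10751400887966156), 15.09787368774414)
0.08 [0.5717 0.0932] ((0.5711520314216614, 0.09332820773124695), (0.03854018822312355, 0.10678312927484512), 15.097841262817383)
```

View pics/c8.png

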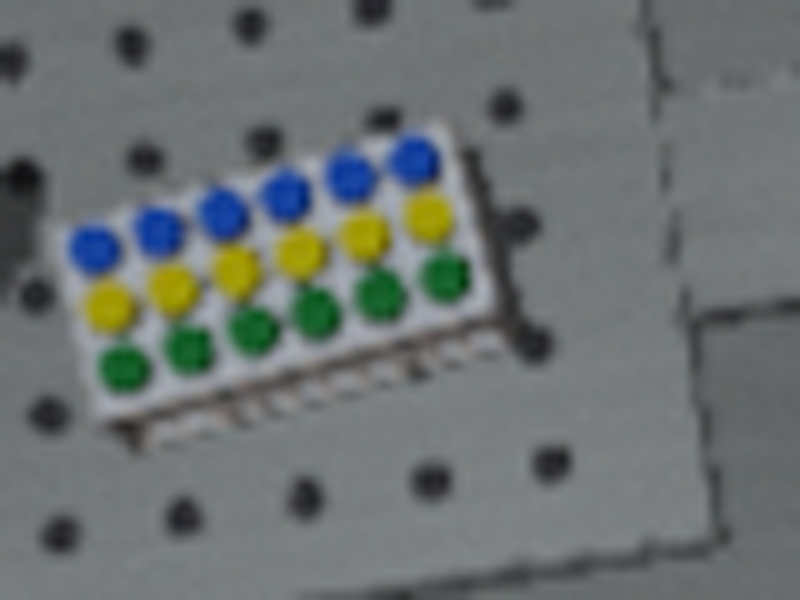

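Run:
```python
from h import *
np.set_printoptions(precision=3,suppress=True)
def st(n):
    s=sense();print(n,round(s["t"],2),s["eef_pos"],s["contact_force"],"w",round(s["width"],4))
def down(deg):
    y=-np.array([-np.sin(t:=np.radians(deg)),np.cos(t),0]);z=-Z;return np.stack([np.cross(y,z),y,z],1)
Rg,Rp=down(105.2),down(93.6)
g=np.array([.565,.098,.056]);m=np.array([.471,-.352,.040])
manip.move_to(g+[0,0,.16],Rg)
manip.servo_line(g+[0,0,.05],Rg,.15)
print(manip.servo_line(g,Rg,.08,max_force=6));st("at")
if sense()["eef_pos"][2]<.062:
    manip.close_gripper(30);st("grip")
    if .045<sense()["width"]<.06:
        manip.servo_line(g+[0,0,.03],Rg,.05);st("up")
        manip.servo_line(g+[0,0,.12],Rg,.12)
        manip.servo_line(np.array([m[0],m[1],.176]),Rp,.18);st("over")
        a=shot("top","t9");b=shot("scene","s9")
        cv2.imwrite("pics/c9.png",np.hstack([a[120:380,280:480],b[180:440,120:320][:260]][:1]+[cv2.resize(b[200:400,100:300],(260,260))])[...,::-1])
```

```text
False
at 28.02 [0.565 0.098 0.056] [ 0.055  0.414 -0.32 ] w 0.0851
grip 28.43 [0.566 0.098 0.057] [-0.105  0.936  2.823] w 0.0513
up 29.18 [0.565 0.098 0.086] [-0.504  0.596 -2.087] w 0.0513
over 32.77 [ 0.471 -0.351  0.176] [ 0.603  0.376 -3.085] w 0.0514
```

```bash
ls pics
```

```text
both0.png
c0.png
c1.png
c2.png
c3.png
c5.png
c7.png
c8.png
c9.png
s0.png
s1.png
s2.png
s3.png
s4.png
s5.png
s6.png
s7.png
s9.png
t0.png
t1.png
t5.png
t7.png
t9.png
```

Run:
```python
from h import *
np.set_printoptions(precision=3,suppress=True)
def st(n):
    s=sense();print(n,round(s["t"],2),s["eef_pos"],s["contact_force"],"w",round(s["width"],4))
m=np.array([.471,-.352,.040])
manip.servo_line(m+[0,0,.025],None,.12);st("near")
print(manip.servo_line(m-[0,0,.006],None,.02,max_force=4));st("down")
if sense()["eef_pos"][2]<.05:
    manip.ungrasp();st("open")
    manip.servo_line(m+[0,0,.16],None,.12)
    manip.move_to(np.array([.30,-.12,.36]),sense()["tool_rot"]);manip.pause(.3)
    a=shot("scene","s10");b=shot("top","t10")
    for q in("rack_centre","mat_centre","grip","slot_top"):
        s=pp("scene",q);t=pp("top",q);print(q,s,t,tri(s[0],t[0]) if s[0] is not None and t[0] is not None else "")
    st("end")
    cv2.imwrite("pics/c10.png",cv2.resize(np.hstack([a[50:370,130:430],b[90:410,90:490]]),(800,366))[...,::-1])
```

```text
near 33.95 [ 0.472 -0.353  0.066] [ 0.1    0.031 -1.861] w 0.052
True
down 35.06 [ 0.471 -0.352  0.041] [-1.138  1.065  4.431] w 0.0514
open 35.49 [ 0.47  -0.351  0.039] [-0.058 -0.236 -0.347] w 0.0854
rack_centre ([208.6, 305.3], 0.96) ([388.6, 234.8], 0.93) (array([ 0.466, -0.347,  0.03 ]), np.float64(0.001246769836044389))
mat_centre ([213.4, 311.0], 0.85) ([390.1, 232.5], 0.79) (array([ 0.476, -0.351,  0.02 ]), np.float64(0.009443242689852638))
grip ([343.9, 100.9], 0.73) ([139.0, 168.1], 0.83) (array([0.569, 0.191, 0.326]), np.float64(0.0002110743545277947))
slot_top ([341.3, 143.3], 0.78) ([158.5, 183.8], 0.6) (array([0.569, 0.193, 0.194]), np.float64(0.0028883587630342466))
end 39.02 [ 0.3  -0.12  0.36] [-0.834  0.207  0.217] w 0.0851
```

View pics/c10.png

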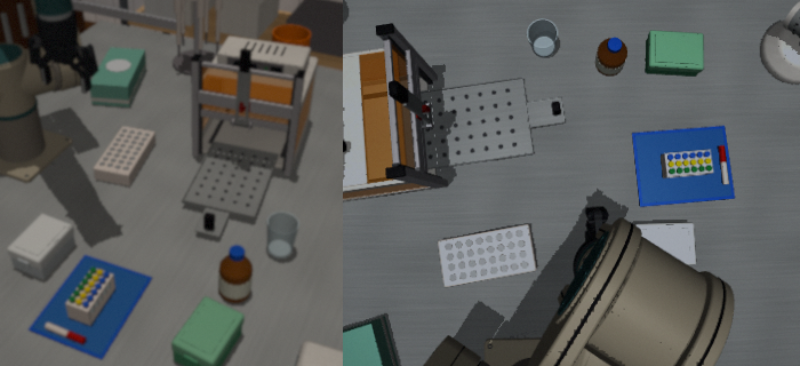

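The rack stands upright near the mat middle: about crop (689,163), against the mat's centre at about (684,166). The guard is up, the tray is out, and the other things haven't moved.

```bash
python3 -c "
from h import *
manip.close_job();print(sense()['t'])"
```

```text
the job is handed in; nothing more can be done
the job is handed in; nothing more can be done
```

The job is done and handed in at about 39 s of the 66 s allowed; the hand-in gives no verdict.

- **Guard:** I gripped the stay bar, lifted the guard about 113 mm, tipped the bar upright and lowered it. It came to rest at about 0.096 m, the notch floor height, and the arm then carried no weight. After I let go, the last pictures still showed the grip at z ≈ 0.326 and the slot edge at z ≈ 0.194, so it is still hooked.
- **Tray:** I drew it out by the knob until it met resistance. The arm had travelled about 0.194 m against a nominal 0.20 m, and a second pull did not move it further. The picture shows it out. I took that as the end stop and did not measure the tray any other way.
- **Rack:** It was set down at a light touch of about 4 N and stands upright. It measured (0.466, -0.347), about 5 to 11 mm from the mat's middle, depending on which estimate of the mat is used. The limit is 30 mm.
- **Other things:** In the last pictures the marker, both tip boxes, the bottle and the beaker look where they were. I judged this by eye.

**Disagreements in the checks:**
- Network estimates for the knob and notch differed by 5 to 15 mm between cameras. The knob estimate after the tray was out was clearly wrong, so I ignored it.
- The first grasp on the bar was about 3 mm off to one side. I corrected it before tipping the bar.

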